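Seat the tube in the welding fixture and lock the toggle clamp

ROBOT

A 7-joint arm with a two-finger parallel gripper is mounted at the origin on the work surface. World frame = base frame: x ahead of the robot, y to its left, z up, the work surface at z = 0. Lengths are in m, angles in rad, forces in N, time in s.
With the tool pointing down it reaches from about 0.4 to 0.875 m from the base axis. Payload 6.5 kg.
Tool frame: the origin (TCP) lies at the very end of the fingers, on their centre line; the grasp point (between the pads) lies 19 mm behind it; z points along the fingers, y is the direction in which the jaws open and shut (so a half turn about z gives the same grasp; the last joint's range is limited). The gripper opens to 85 mm and grips with 20 to 120 N. Pads are 22 mm wide; open, the fingers measure 114 mm over their backs; the gripper's body (76 mm by 85 mm) begins 54 mm behind the grasp point. The pads swing forward as they close: fully open they stand 13 mm farther back than shut.
Start: joints at [-1.31, 0.536, -0.004, 1.538, 0.003, 1.067, -0.071], TCP at [0.209, 0.616, 0.231] pointing down, gripper open.
Joint ranges: [-2.7, 2.7], [-0.37, 2.16], [-1.27, 1.26], [0.24, 2.4], [-1.31, 4.45], [0.19, 1.91], [-2.76, 2.76]. Speed limits (rad/s): [2.39, 2.39, 3.14, 3.14, 3.14, 3.14, 3.14].

INTERFACE

Orientations are given as a unit quaternion [w, x, y, z].
In Python, from cell import * gives the robot as it stands.
- The arm moves only by the shell command python3 -m jog 'ROWS' [FORCE]. ROWS is JSON, a list of rows, each a list of 3 entries, a list of its own where there are three numbers: the opening, from 0 (shut) to 1 (fully open), then the shift along the world's x, y, z in cm, then the turn, a rotation vector about the world's x, y, z in degrees. A call has exactly 5 rows; each row is the pose to reach, as a shift and turn from the pose commanded when the call began; what a row does not reach only later rows make up. A row lasts 1/10 s, in which the tool goes at most 50 mm and 8.59 degrees, less where a joint would pass 70% of its speed; a pose out of reach is approached as far as the arm can. A call with a gripper value outside its range is refused whole. The fingers move at their own pace and stop on an object; FORCE is the grip in N (left out, the last holds). Time passes only in rows, so rows that repeat a pose let the fingers close, or fill a call up. It gives the time, the measured TCP pose, the force and the opening at its end, in the units of the state.
- get_state(): the state, without advancing time (a new reading comes with each control period).
- read_camera(name): name is "scene" or "top"; returns (picture, depth): 480x640x3 uint8, red, green, blue; 480x640 float32, m along the optical axis (not along the pixel's ray), 0 where there is no reading.
- camera_info(name): a dict with "fx", "fy", "cx", "cy" (pixels), "rvec" (rotation vector, rad) and "tvec" (3), from world to camera coordinates, as OpenCV has them. Camera axes: x right, y down, z forward; pixel columns grow to the right and rows downward; lengths in m; the calibration is good to about 2 mm. A picture is of the moment at which its call begins. camera_info takes no time and is no camera call.
- hand_in(): hands the job in, once; it reports no verdict.
The state is a dict: "clock": time; "joint_pos": joint angles; "qvel": joint speeds; "joint_efforts": joint torques, N m; "eef_pos": TCP position; "eef_rot": TCP orientation; "contact_force": force on the tool from outside, world axes, zero at the start; "moment": the same for the moment, N m; "opening": opening from 0.0 (shut) to 1.0 (fully open).
Only numpy, scipy, OpenCV 4.12 (cv2) and the standard library are available. Lean on these libraries where they do the work, as an engineer would, in place of code of your own. Each camera call takes 0.05 s, during which the arm holds its last target.

TASK

With the fingertips, push the square tube along the welding fixture until its end is fully home against the yellow stop, then push the red handle of the toggle clamp down past its dead point until it snaps into lock and holds the tube there. Only push: do not pick the tube up, and leave the other things lying about where they are.

Things in the scene. Friction and masses are not known exactly. Their poses are not given: they have to be found in the camera images.
- fixture: dark steel plate fixed to the table, 200 x 290 x 12 mm thick. Origin on the table under the line along which the tube slides; y axis along the tube to the yellow stop, x from tube to clamp (about away from the robot), z up; plate x -55 to 145, y -165 to 125 mm. Fence 25 mm high (y -100 to 90) and two brass pins 22 mm high guide the tube with 1.5 mm play each side. Clamp: y = 0, x 53 to 113, 90 mm high.
- stop_face (a point): centre of the face of the yellow end stop (60 wide, 36 high) that the tube's end must meet, 32 mm above the table; axes as those of the fixture
- tube: loose square steel tube 40 x 40 x 160 mm long, bright grey with blue closing caps, about 0.3 to 0.5 kg, lying on the plate (underside 12 mm and top 52 mm above the table). Origin: centre of its underside; y along its length, towards the stop. It starts 20 to 55 mm short of the stop. Sliding it takes a few newtons.
- tube_stop_end (a point): centre of the tube's end face that faces the stop (20 mm above its underside)
- tube_push_end (a point): centre of the tube's other, closed, flat end face (40 x 40 mm), the one to push on; the plate and the space beyond it are free
- clamp_handle (a joint): angle of the clamp handle, rad: 0 = open (standing 78 degrees above level, leaning away from the tube); grows as it swings down and away from the tube (to the fixture's +x). Dead point 1.05: below it a spring throws the handle back open, beyond it the handle snaps to its end stop 1.22 = locked (8 degrees above level). Takes up to about 0.7 N m (6 N at handle_push).
- handle_pivot (a point): hinge axis of the handle, 72 mm above the table; the axis is horizontal, along the fixture's y. Its axes are those of the fixture.
- handle_push (a point): place to push: upper face of the red grip (24 mm wide, 18 mm thick, 50 to 135 mm from the pivot), 110 mm from the pivot along the handle and 9 mm above the handle's centre line (which passes through the pivot). Its x axis points along the handle away from the pivot, its z axis out of that face (push along -z); moves with the handle.
- clamp_pad: black rubber pad (18 mm across) on a sprung spindle at the end of the clamp's arm; raised when open, it comes down on the tube at the fixture's x = 0, y = 0 as the handle swings, and presses on it with about 7 N when locked. Origin: centre of its underside.
- stub: bystander: short dark square tube stub 40 x 40 x 60 mm high, standing on the fixture plate at its far right corner; origin under its centre
- magnet: bystander: small orange welding magnet 60 x 60 x 16 mm, lying on the fixture plate at its far left corner; origin near its middle, underside
- bracket: bystander: dark steel bracket, plate 100 x 70 x 6 mm with a 30 mm tube standing on it, 81 mm high; origin under its centre
- spray: bystander: white spray can with green cap, 60 mm across, 160 mm high; origin under its centre
- hammer: bystander: hammer lying on the table; origin under its middle
- brush: bystander: hand brush lying on the table; origin under its middle
- flat_bar: bystander: dark flat bar 35 x 160 x 8 mm lying on the table beyond the fixture; origin under its centre
Things that resemble listed ones, but are neither listed nor needed, are in the scene too. What is shaped like the tube but orange or turquoise is not meant.

How it is judged:
By the outcome, as a careful person would: the job done as asked, in the order asked, and still so for the second after the job is handed in, with the robot touching nothing.
It also fails if it takes over 45 s, if anything falls off the work surface, if the arm or the gripper's body presses on something with over 40 N, if the wrist force passes 120 N, or if a joint passes its speed limit or range.

## Working session

There is one attempt and no reset: what is moved stays moved. The work goes in short steps, Python scripts to look and compute and a shell command to move; the robot and the scene stay as the last step left them, time stands still between calls to the robot, and variables do not carry over. Pictures are saved under pics/ and viewed, and the job is handed in when it is done.

```bash
ls; mkdir -p pics; python3 - <<'E'
from cell import *
import cv2,numpy as np
for n in("scene","top"):
    p,d=read_camera(n); cv2.imwrite(f"pics/{n}0.png",p[:,:,::-1]); np.save(f"pics/{n}0d.npy",d); print(n,camera_info(n))
s=get_state();print(s)
E
```

```text
pics
scene {'fx': 433.3568075552931, 'fy': 433.3568075552931, 'cx': 320.8367827161402, 'cy': 236.05567034348556, 'rvec': array([ 0.98922663,  2.62494475, -0.83546664]), 'tvec': array([ 0.41899431, -0.24607448,  1.26599293])}
top {'fx': 611.9251811048468, 'fy': 611.9251811048468, 'cx': 316.41420938162474, 'cy': 230.84289712513387, 'rvec': array([ 2.14744129, -2.19048386,  0.12473945]), 'tvec': array([-0.00982503,  0.55575604,  1.5678305 ])}
{'clock': 0.1, 'joint_pos': array([-1.31023381,  0.53709472, -0.00445915,  1.53874867,  0.00262427,
        1.06730439, -0.07122222]), 'qvel': array([ 0.00086851, -0.00130802, -0.0017496 , -0.00156396, -0.00033197,
       -0.00123677, -0.00088243]), 'joint_efforts': array([ 2.00284201e-03, -5.84566534e+01,  1.05161995e+00, -2.59775090e+01,
        1.26230135e-02,  4.66800935e-03, -1.85197155e-05]), 'eef_pos': array([0.20846437, 0.61507514, 0.23050772]), 'eef_rot': array([-6.37139065e-05,  1.62616435e-01,  9.86689057e-01, -7.72067993e-04]), 'contact_force': array([-0.64737956, -0.01403917, -0.46487266]), 'moment': array([-0.01456148,  0.01820072, -0.04475314]), 'opening': 0.9988434579093387}
```

View pics/scene0.png

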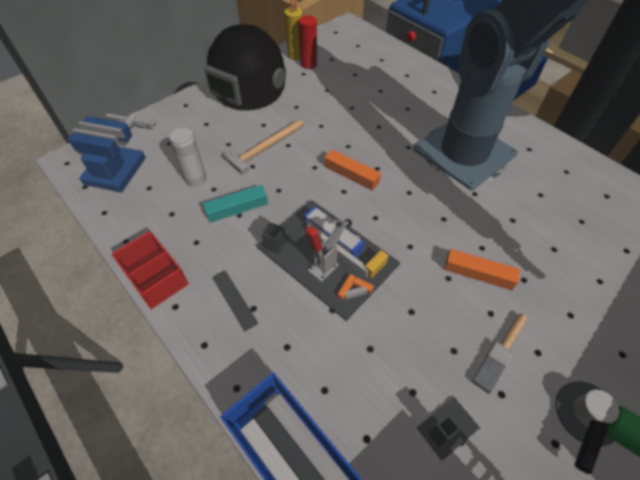

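View pics/top0.png

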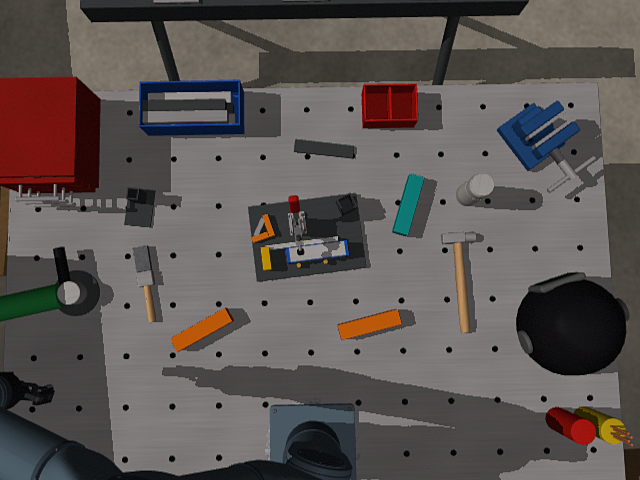

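The top view shows the fixture around (308,237). The yellow stop is at (266,258), the tube with its blue caps spans (286..348, 250), and the red handle is at (294,203). Next I'll zoom in.

```bash
python3 - <<'E'
import cv2
a=cv2.imread("pics/top0.png")[185:290,240:380]; cv2.imwrite("pics/topz.png",cv2.resize(a,None,fx=5.5,fy=5.5,interpolation=cv2.INTER_NEAREST))
a=cv2.imread("pics/scene0.png")[190:325,250:410]; cv2.imwrite("pics/scenez.png",cv2.resize(a,None,fx=4.4,fy=4.4,interpolation=cv2.INTER_NEAREST))
E
```

```text
(no output)
```

View pics/topz.png

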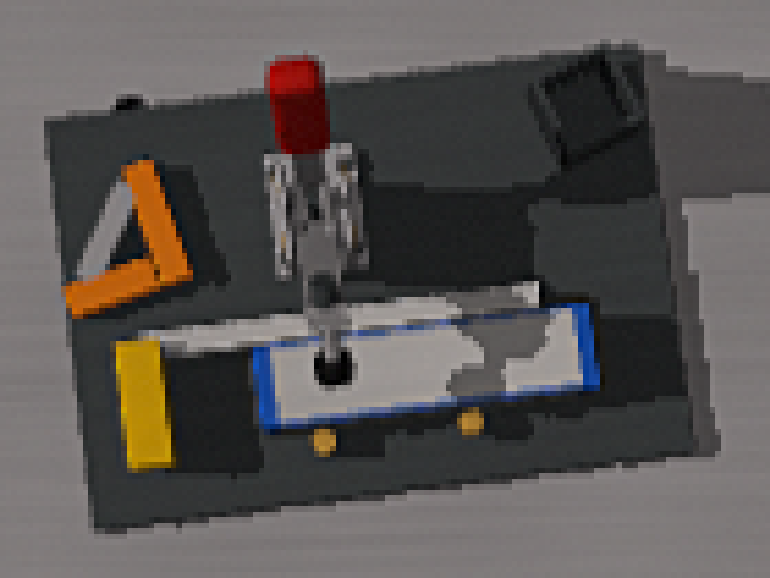

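View pics/scenez.png

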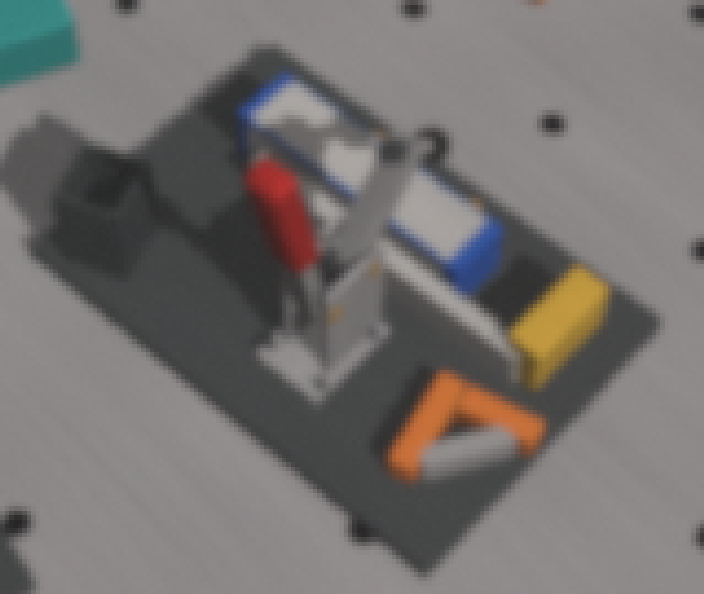

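```bash
cat > h.py <<'E'
import cv2,numpy as np
from cell import *
def ray(n,uv,z):
    c=camera_info(n);R=cv2.Rodrigues(c["rvec"])[0];o=-R.T@c["tvec"]
    d=R.T@np.array([(uv[0]-c["cx"])/c["fx"],(uv[1]-c["cy"])/c["fy"],1]);return o+d*(z-o[2])/d[2]
def proj(n,X):
    c=camera_info(n);return cv2.projectPoints(np.array(X,float).reshape(-1,1,3),c["rvec"],c["tvec"],np.array([[c["fx"],0,c["cx"]],[0,c["fy"],c["cy"]],[0,0,1]]),None)[0][:,0]
def mask(img,lo,hi,box):
    h=cv2.cvtColor(img,cv2.COLOR_BGR2HSV);m=cv2.inRange(h,lo,hi);k=np.zeros_like(m);x0,y0,x1,y1=box;k[y0:y1,x0:x1]=m[y0:y1,x0:x1];return k
E
python3 - <<'E'
from h import *
a=cv2.imread("pics/top0.png");d=np.load("pics/top0d.npy");box=(240,185,380,290)
def pts(m,z): 
    ys,xs=np.nonzero(m);return np.array([ray("top",(x,y),z) for x,y in zip(xs,ys)])
for nm,lo,hi,z in(("yellow",(23,120,100),(35,255,255),.05),("blue",(105,120,60),(130,255,255),.052)):
    m=mask(a,lo,hi,box);P=pts(m,z);r=cv2.minAreaRect((P[:,:2]*1000).astype(np.float32));print(nm,len(P),r,cv2.boxPoints(r).round(1).tolist())
m=mask(a,(0,150,60),(8,255,255),box);ys,xs=np.nonzero(m);print("red",xs.min(),xs.max(),ys.min(),ys.max(),[ (y,xs[ys==y].min(),xs[ys==y].max(),d[y,xs[ys==y]].mean().round(4)) for y in sorted(set(ys))])
# plate corners
C=np.array([(45,122),(640,47),(693,450),(97,530)])/5.5+np.array([240,185])-.5
P=np.array([ray("top",c,.012) for c in C]);print(P.round(4), np.linalg.norm(np.diff(P,axis=0),axis=1))
src=np.array([[.145,.125],[.145,-.165],[-.055,-.165],[-.055,.125]])
A=src-src.mean(0);B=P[:,:2]-P[:,:2].mean(0)
th=np.arctan2((A[:,0]*B[:,1]-A[:,1]*B[:,0]).sum(),(A*B).sum());R=np.array([[np.cos(th),-np.sin(th)],[np.sin(th),np.cos(th)]])
t=P[:,:2].mean(0)-R@src.mean(0);print("th",np.degrees(th),"org",t,"res",(src@R.T+t-P[:,:2])*1000)
# pins
m=mask(a,(10,90,100),(22,255,255),(290,255,335,275));n,l,s,c=cv2.connectedComponentsWithStats(m)
for i in range(1,n): 
    p=ray("top",c[i],.034);print("pin",s[i],c[i],R.T@(p[:2]-t))
E
```

```text
yellow 41 ((485.7587585449219, 112.0769271850586), (57.074554443359375, 19.993244171142578), 6.429793357849121) [[456.29998779296875, 118.80000305175781], [458.5, 98.9000015258789], [515.2000122070312, 105.30000305175781], [513.0, 125.19999694824219]]
blue 165 ((500.24462890625, -20.755950927734375), (40.90394973754883, 159.3495330810547), 6.666662693023682) [[470.70001220703125, 56.0], [489.20001220703125, -102.30000305175781], [529.7999877929688, -97.5], [511.29998779296875, 60.79999923706055]]
red 289 299 196 212 [(np.int64(196), np.int64(290), np.int64(296), np.float32(1.4336)), (np.int64(197), np.int64(289), np.int64(297), np.float32(1.4321)), (np.int64(198), np.int64(289), np.int64(297), np.float32(1.4283)), (np.int64(199), np.int64(289), np.int64(297), np.float32(1.4317)), (np.int64(200), np.int64(289), np.int64(298), np.float32(1.4306)), (np.int64(201), np.int64(289), np.int64(297), np.float32(1.4316)), (np.int64(202), np.int64(289), np.int64(298), np.float32(1.4374)), (np.int64(203), np.int64(289), np.int64(298), np.float32(1.4438)), (np.int64(204), np.int64(289), np.int64(2
[... 317 characters left out ...]
290), np.int64(299), np.float32(1.3183)), (np.int64(210), np.int64(290), np.int64(299), np.float32(1.3408)), (np.int64(211), np.int64(291), np.int64(299), np.float32(1.4962)), (np.int64(212), np.int64(291), np.int64(296), np.float32(1.5017))]
[[ 0.6254  0.1599  0.012 ]
 [ 0.6565 -0.1279  0.012 ]
 [ 0.4612 -0.148   0.012 ]
 [ 0.4288  0.1367  0.012 ]] [0.28948451 0.19627697 0.28653351]
th 6.314547552160957 org [0.49604707 0.02009681] res [[ 1.04094188  0.42292483]
 [ 1.84385545 -0.0078468 ]
 [-1.69004973 -1.97945204]
 [-1.19474761  1.564374  ]]
pin [323 259   5   5  16] [325.1875 261.3125] [-0.0275575  -0.05937392]
pin [297 263   4   5  17] [298.41176471 264.88235294] [-0.0277344   0.01058172]
```

```bash
python3 - <<'E'
from h import *
d=np.load("pics/top0d.npy");c=camera_info("top");R=cv2.Rodrigues(c["rvec"])[0]
th=np.radians(6.5);ex=np.array([np.cos(th),np.sin(th)]);ey=np.array([-ex[1],ex[0]]);o=np.array([.4965,.0201])
def w(u,v):
    z=d[v,u];return R.T@(np.array([(u-c["cx"])/c["fx"]*z,(v-c["cy"])/c["fy"]*z,z])-c["tvec"])
for u in (293,294,299):
  for v in range(193,258,2):
    p=w(u,v);q=p[:2]-o;print(u,v,"fix x %.0f y %.0f z %.0f"%(1e3*q@ex,1e3*q@ey,1e3*p[2]))
# scene: red mask
a=cv2.imread("pics/scene0.png");m=mask(a,(0,150,60),(8,255,255),(295,215,335,265));ys,xs=np.nonzero(m);print(xs.min(),xs.max(),ys.min(),ys.max())
px=.073
for e in (78,):
  for r in(.05,.135):
   for hh in (-.009,.009):
    for yy in(-.012,.012):
     e_=np.radians(e);X=px+r*np.cos(e_)-hh*np.sin(e_);Z=.072+r*np.sin(e_)+hh*np.cos(e_);W=np.r_[o+X*ex+yy*ey,Z];print(r,hh,yy,proj("top",W)[0].round(1),proj("scene",W)[0].round(1))
E
```

```text
293 193 fix x 166 y 1 z 0
293 195 fix x 127 y -1 z 201
293 197 fix x 122 y -0 z 203
293 199 fix x 116 y 0 z 207
293 201 fix x 113 y 1 z 198
293 203 fix x 109 y 2 z 192
293 205 fix x 106 y 3 z 181
293 207 fix x 104 y 3 z 162
293 209 fix x 101 y 4 z 154
293 211 fix x 98 y 5 z 138
293 213 fix x 97 y 6 z 114
293 215 fix x 93 y 7 z 103
293 217 fix x 92 y 8 z 73
293 219 fix x 87 y 9 z 75
293 221 fix x 89 y 10 z 17
293 223 fix x 84 y 11 z 21
293 225 fix x 80 y 12 z 12
293 227 fix x 74 y 12 z 16
293 229 fix x 64 y 12 z 53
293 231 fix x 56 y 12 z 82
293 233 fix x 53 y 13 z 58
293 235 fix x 53 y 15 z 12
293 237 fix x 48 y 16 z 11
293 239 fix x 42 y 16 z 17
293 241 fix x 38 y 17 z 6
293 243 fix x 29 y 17 z 41
293 245 fix x 25 y 18 z 36
293 247 fix x 18 y 18 z 52
293 249 fix x 13 y 19 z 54
293 251 fix x 8 y 19 z 54
293 253 fix x 3 y 20 z 55
293 255 fix x -3 y 21 z 57
293 257 fix x -8 y 21 z 56
294 193 fix x 166 y -2 z 3
294 195 fix x 126 y -3 z 201
294 197 fix x 121 y -3 z 205
294 199 fix x 116 y -2 z 205
294 201 fix x 112 y -1 z 200
294 203 fix x 109 y -1 z 192
294 205 fix x 107 y 0 z 176
294 2
[... 1295 characters left out ...]
x x 38 y -2 z 140
299 237 fix x 33 y -1 z 136
299 239 fix x 28 y -1 z 140
299 241 fix x 24 y 0 z 136
299 243 fix x 19 y 1 z 129
299 245 fix x 15 y 1 z 122
299 247 fix x 10 y 2 z 127
299 249 fix x 5 y 3 z 124
299 251 fix x 1 y 4 z 113
299 253 fix x -4 y 4 z 118
299 255 fix x -3 y 6 z 42
299 257 fix x -9 y 6 z 54
306 320 227 250
0.05 -0.009 -0.012 [300.4 213.6] [315.5 242.5]
0.05 -0.009 0.012 [290.8 214.9] [323.8 248.7]
0.05 0.009 -0.012 [301.3 220.4] [321.  236.6]
0.05 0.009 0.012 [291.6 221.7] [329.3 242.7]
0.135 -0.009 -0.012 [298.7 201.3] [309.1 224.2]
0.135 -0.009 0.012 [288.5 202.7] [318.  230.8]
0.135 0.009 -0.012 [299.6 208.5] [315.1 217.9]
0.135 0.009 0.012 [289.4 209.9] [324.  224.3]
```

The fixture is at about (0.4965, 0.0201) and turned 6.5°. The gap from tube to stop is about 43 mm and the handle pivot is at fixture x ≈ 89 mm. I'll shut the gripper and travel to behind the push end.

```bash
python3 -m jog '[[0,[2,-4,1],[0,0,5]],[0,[4,-8,2],[0,0,10]],[0,[6,-12,2],[0,0,15]],[0,[8,-16,2],[0,0,20]],[0,[10,-20,2],[0,0,25.3]]]' 40; python3 -c "
from cell import *;print(get_state()['joint_pos'])"
```

```text
clock: 0.6
eef_pos: [0.3091, 0.4137, 0.2511]
eef_rot: [-0.0, -0.059, 0.998, -0.0]
contact_force: [0.6, 0.7, -0.2]
opening: 0.141
[-0.97284979  0.28764557 -0.05240466  1.86587137  0.01801016  0.98889403
  0.65636643]
```

```bash
python3 -m jog '[[0,[2,-4.5,0],[0,0,0]],[0,[4,-9,0],[0,0,0]],[0,[6,-13.5,0],[0,0,0]],[0,[8,-18,0],[0,0,0]],[0,[10,-22.5,0],[0,0,0]]]'
python3 -m jog '[[0,[2,-4.5,0],[0,0,0]],[0,[4,-9,0],[0,0,0]],[0,[6,-13.5,0],[0,0,0]],[0,[8,-18,0],[0,0,0]],[0,[10,-22.5,0],[0,0,0]]]'
python3 -m jog '[[0,[0.3,-4.5,0],[0,0,0]],[0,[0.6,-9,0],[0,0,0]],[0,[0.6,-10.8,-3],[0,0,0]],[0,[0.6,-10.8,-7],[0,0,0]],[0,[0.6,-10.8,-11],[0,0,0]]]'; python3 -c "
from cell import *;print(get_state()['joint_pos'])"
```

```text
clock: 1.1
eef_pos: [0.4089, 0.1885, 0.2513]
eef_rot: [0.0, -0.057, 0.998, 0.0]
contact_force: [0.7, 0.4, -0.0]
opening: -0.002
clock: 1.6
eef_pos: [0.5089, -0.0363, 0.2512]
eef_rot: [-0.0, -0.057, 0.998, 0.0]
contact_force: [0.4, 0.4, 0.3]
opening: -0.002
clock: 2.1
eef_pos: [0.5147, -0.1434, 0.1402]
eef_rot: [0.001, -0.056, 0.998, -0.0]
contact_force: [0.6, 1.0, -0.1]
opening: -0.004
[-0.03615411  0.47518689  0.28617336  1.93396664 -0.18900244  0.75690621
  2.04151183]
```

Now down to z ≈ 0.025. The push end should be about 30 mm ahead.

```bash
python3 -m jog '[[0,[0,0,-3],[0,0,0]],[0,[0,0,-6],[0,0,0]],[0,[0,0,-9],[0,0,0]],[0,[0,0,-11],[0,0,0]],[0,[0,0,-11.4],[0,0,0]]]'
python3 - <<'E'
from h import *
for n in("scene","top"):
    p,d=read_camera(n);b=p[:,:,::-1]
    c=b[190:325,250:410] if n=="scene" else b[185:290,240:380]
    cv2.imwrite(f"pics/{n}1.png",cv2.resize(c,None,fx=4.4,fy=4.4))
print(get_state()['eef_pos'])
E
```

```text
clock: 2.6
eef_pos: [0.5126, -0.1418, 0.0249]
eef_rot: [-0.002, -0.057, 0.998, 0.001]
contact_force: [-0.4, -0.3, -0.2]
opening: -0.004
[ 0.51420686 -0.14237432  0.02694038]
```

View pics/scene1.png

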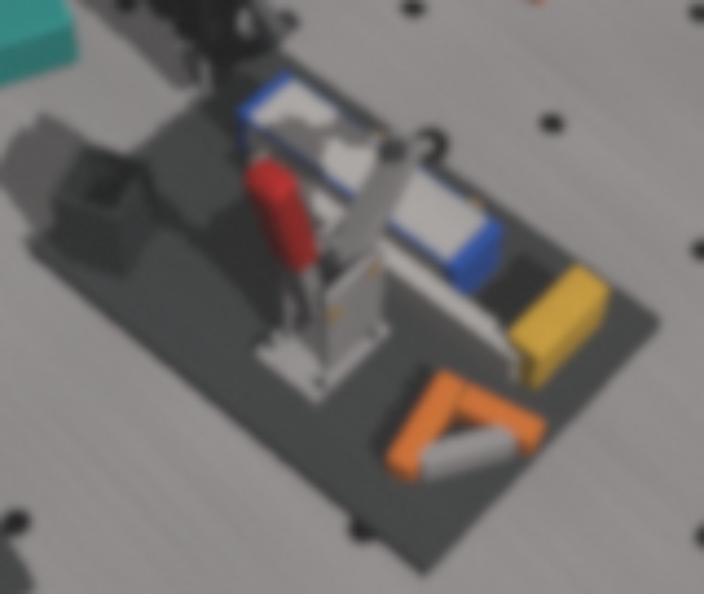

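The fingers, near (215,60) in the zoomed view, are behind the tube's push end and nothing has been touched. I'll push along the fixture's y axis.

```bash
python3 -m jog '[[0,[-0.08,0.7,0],[0,0,0]],[0,[-0.16,1.4,0],[0,0,0]],[0,[-0.23,2,0],[0,0,0]],[0,[-0.28,2.5,0],[0,0,0]],[0,[-0.34,3,0],[0,0,0]]]'
python3 -m jog '[[0,[-0.06,0.5,0],[0,0,0]],[0,[-0.11,1,0],[0,0,0]],[0,[-0.17,1.5,0],[0,0,0]],[0,[-0.23,2,0],[0,0,0]],[0,[-0.28,2.5,0],[0,0,0]]]'
```

```text
clock: 3.2
eef_pos: [0.5117, -0.1123, 0.0277]
eef_rot: [0.001, -0.058, 0.998, -0.0]
contact_force: [0.3, -2.9, 1.6]
opening: -0.001
clock: 3.7
eef_pos: [0.509, -0.0882, 0.0277]
eef_rot: [0.001, -0.057, 0.998, -0.001]
contact_force: [0.6, -3.6, 4.6]
opening: -0.003
```

```bash
python3 -m jog '[[0,[-0.03,0.3,0],[0,0,0]],[0,[-0.07,0.6,0],[0,0,0]],[0,[-0.1,0.9,0],[0,0,0]],[0,[-0.13,1.15,0],[0,0,0]],[0,[-0.16,1.4,0],[0,0,0]]]'
python3 -c "
from cell import *;print(get_state()['contact_force'])"
```

```text
clock: 4.2
eef_pos: [0.5074, -0.0742, 0.0277]
eef_rot: [0.001, -0.057, 0.998, -0.001]
contact_force: [1.4, -4.9, 5.1]
opening: 0.001
[ 1.38094425 -4.89930103  5.05139991]
```

```bash
python3 -m jog '[[0,[-0.01,0.12,0],[0,0,0]],[0,[-0.03,0.24,0],[0,0,0]],[0,[-0.04,0.36,0],[0,0,0]],[0,[-0.05,0.48,0],[0,0,0]],[0,[-0.06,0.55,0],[0,0,0]]]'
python3 - <<'E'
from h import *
p,d=read_camera("scene");b=p[:,:,::-1];cv2.imwrite("pics/scene2.png",cv2.resize(b[190:325,250:410],None,fx=4.4,fy=4.4))
p,d=read_camera("top");b=p[:,:,::-1];cv2.imwrite("pics/top2.png",cv2.resize(b[185:290,240:380],None,fx=5.5,fy=5.5,interpolation=cv2.INTER_NEAREST))
print(get_state()['contact_force'])
E
```

```text
clock: 4.7
eef_pos: [0.5071, -0.0722, 0.0278]
eef_rot: [0.001, -0.056, 0.998, -0.003]
contact_force: [2.1, -16.5, 1.6]
opening: 0.002
[  2.22832647 -13.52420811   1.8875879 ]
```

View pics/scene2.png

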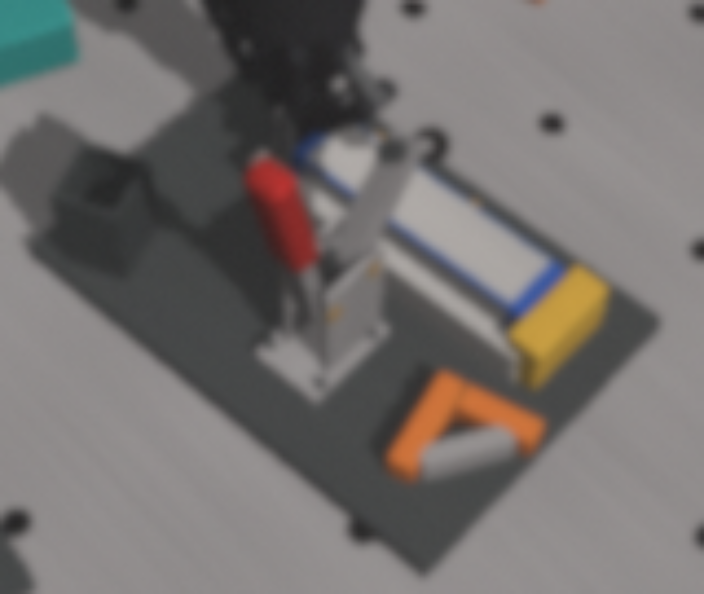

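View pics/top2.png

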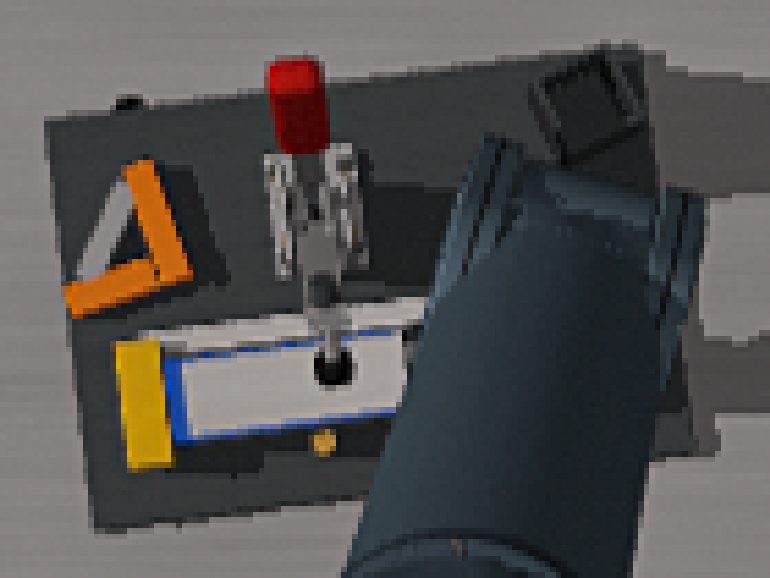

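The force rose to 16 N and both views show the blue end cap (zoomed top view at (175,400)) flush with the yellow stop. I'll back off, lift, and go in front of the handle.

```bash
python3 -m jog '[[0,[0.06,-0.6,0],[0,0,0]],[0,[0.2,-1.7,0],[0,0,0]],[0,[0.3,-2.7,0],[0,0,0]],[0,[0.3,-2.7,3],[0,0,0]],[0,[0.3,-2.7,7],[0,0,0]]]'
python3 -m jog '[[0,[0,0,4],[0,0,0]],[0,[0,0,8],[0,0,0]],[0,[0,0,12],[0,0,0]],[0,[2,0,14],[0,0,0]],[0,[3,0,14],[0,0,0]]]'
```

```text
clock: 5.3
eef_pos: [0.5073, -0.0951, 0.0964]
eef_rot: [-0.002, -0.057, 0.998, 0.0]
contact_force: [0.9, -0.8, 0.6]
opening: 0.0
clock: 5.8
eef_pos: [0.5423, -0.0951, 0.2407]
eef_rot: [0.003, -0.058, 0.998, -0.0]
contact_force: [0.1, 0.0, 0.4]
opening: -0.0
```

```bash
python3 -m jog '[[0,[1,4,0],[0,0,0]],[0,[2,8,0],[0,0,0]],[0,[2.9,12.3,0],[0,0,0]],[0,[2.9,12.3,-3],[0,0,0]],[0,[2.9,12.3,-5.4],[0,0,0]]]'
python3 - <<'E'
from h import *
p,d=read_camera("scene");b=p[:,:,::-1];cv2.imwrite("pics/scene3.png",cv2.resize(b[160:325,250:410],None,fx=3.6,fy=3.6))
s=get_state();print(s['eef_pos'],s['contact_force'])
p,d=read_camera("top");b=p[:,:,::-1];cv2.imwrite("pics/top3.png",cv2.resize(b[185:290,240:380],None,fx=5.5,fy=5.5,interpolation=cv2.INTER_NEAREST))
E
```

```text
clock: 6.3
eef_pos: [0.5676, 0.0302, 0.181]
eef_rot: [-0.001, -0.059, 0.998, 0.0]
contact_force: [0.3, -1.8, -1.2]
opening: 0.003
[0.56469365 0.02888635 0.17710351] [-2.09458034 -0.1773697  -3.35334089]
```

View pics/scene3.png

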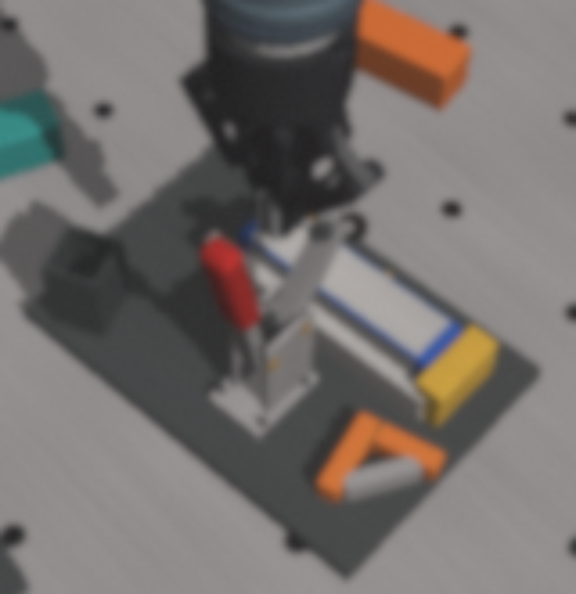

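View pics/top3.png

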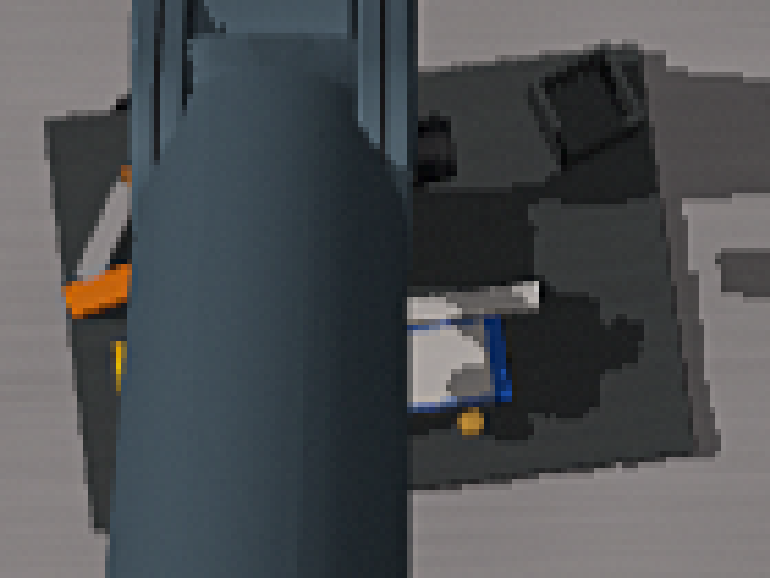

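The fingertip is about 23 mm in front of the red grip, and the tube is still home. I'll push the handle along its arc.

```bash
python3 -m jog '[[0,[1.2,0.1,0.3],[0,0,0]],[0,[2,0.2,0.3],[0,0,0]],[0,[2.7,0.3,0.3],[0,0,0]],[0,[3.4,0.4,0.2],[0,0,0]],[0,[4.2,0.5,0],[0,0,0]]]'
python3 -c "
from cell import *;s=get_state();print(s['eef_pos'],s['contact_force'])"
```

```text
clock: 6.9
eef_pos: [0.6099, 0.0323, 0.1831]
eef_rot: [-0.001, -0.057, 0.998, -0.0]
contact_force: [-3.5, -2.1, -0.3]
opening: -0.001
[0.60994115 0.03227282 0.18306795] [-3.49166771 -2.06211041 -0.27204422]
```

```bash
python3 -m jog '[[0,[1,0.1,-1],[0,0,0]],[0,[1.8,0.2,-1.5],[0,0,0]],[0,[2.5,0.3,-2.1],[0,0,0]],[0,[3.1,0.35,-2.6],[0,0,0]],[0,[3.5,0.4,-3],[0,0,0]]]'
python3 - <<'E'
from h import *
p,d=read_camera("scene");b=p[:,:,::-1];cv2.imwrite("pics/scene4.png",cv2.resize(b[160:325,250:410],None,fx=3.6,fy=3.6))
s=get_state();print(s['eef_pos'],s['contact_force'])
E
```

```text
clock: 7.4
eef_pos: [0.6476, 0.0375, 0.1539]
eef_rot: [0.002, -0.057, 0.998, 0.0]
contact_force: [-1.6, -0.7, 7.1]
opening: -0.001
[0.64773727 0.03760684 0.15332391] [-0.46660675 -0.91431238  5.79475424]
```

View pics/scene4.png

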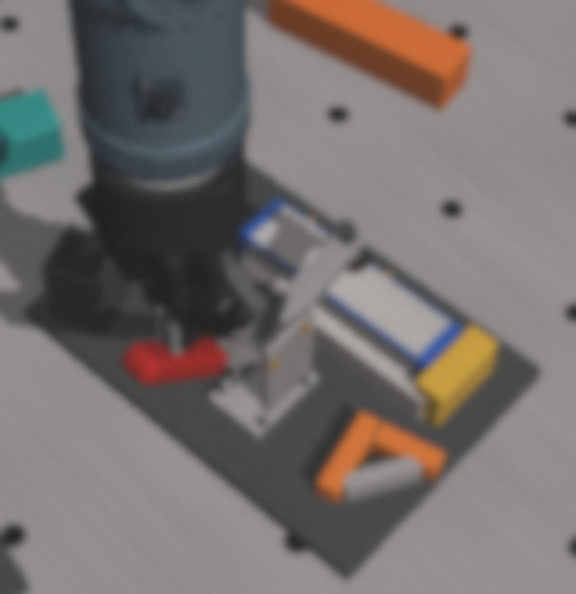

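The finger rests on the red grip at (178,350), and the handle is now at roughly 40–45° with the arm coming down. I'll continue on down through the dead point.

```bash
python3 -m jog '[[0,[0.8,0.1,-1],[0,0,0]],[0,[1.5,0.15,-2],[0,0,0]],[0,[1.9,0.2,-2.7],[0,0,0]],[0,[2.2,0.25,-3.4],[0,0,0]],[0,[2.5,0.3,-4],[0,0,0]]]'
python3 - <<'E'
from h import *
p,d=read_camera("scene");b=p[:,:,::-1];cv2.imwrite("pics/scene5.png",cv2.resize(b[160:325,250:410],None,fx=3.6,fy=3.6))
s=get_state();print(s['eef_pos'],s['contact_force'])
E
```

```text
clock: 7.95
eef_pos: [0.6705, 0.0404, 0.1125]
eef_rot: [-0.0, -0.057, 0.998, 0.0]
contact_force: [-0.3, 0.4, 0.5]
opening: -0.0
[0.66983864 0.04046281 0.11129424] [-0.33762202 -0.13469959 -0.67492044]
```

View pics/scene5.png

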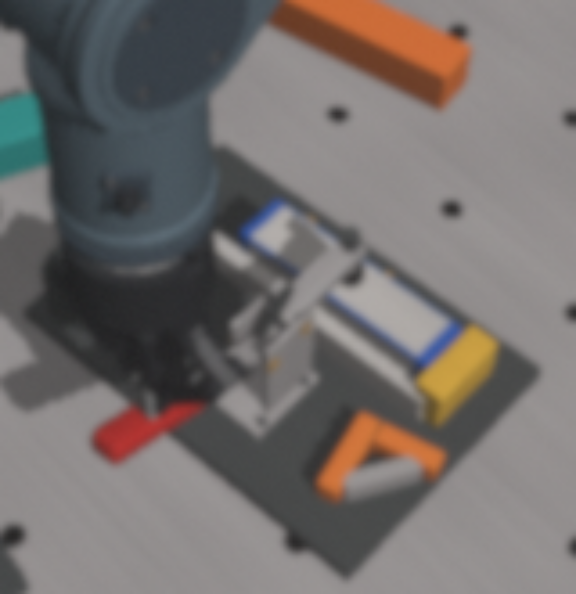

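Contact force has dropped to zero, so it may have snapped. To be sure, I'll follow down gently.

```bash
python3 -m jog '[[0,[0.1,0,-0.4],[0,0,0]],[0,[0.2,0,-0.8],[0,0,0]],[0,[0.3,0,-1.2],[0,0,0]],[0,[0.3,0,-1.4],[0,0,0]],[0,[0.3,0,-1.6],[0,0,0]]]'
python3 -c "
from cell import *;s=get_state();print(s['eef_pos'],s['contact_force'])"
```

```text
clock: 8.5
eef_pos: [0.6732, 0.04, 0.0971]
eef_rot: [-0.0, -0.057, 0.998, 0.0]
contact_force: [-1.5, -0.4, -0.5]
opening: -0.001
[0.6731536  0.040039   0.09708158] [-1.48738392 -0.40446472 -0.46594343]
```

```bash
python3 -m jog '[[0,[0,0,-0.2],[0,0,0]],[0,[0,0,-0.3],[0,0,0]],[0,[0,0,-0.4],[0,0,0]],[0,[0,0,-0.5],[0,0,0]],[0,[0,0,-0.5],[0,0,0]]]'
python3 -c "
from cell import *;s=get_state();print(s['eef_pos'],s['contact_force'])"
```

```text
clock: 9.0
eef_pos: [0.6733, 0.0401, 0.0939]
eef_rot: [0.0, -0.057, 0.998, 0.0]
contact_force: [-5.4, 0.1, 11.5]
opening: 0.002
[0.67331359 0.04006899 0.09390872] [-5.35269883  0.1122711  11.50037411]
```

The finger meets a firm end stop at z ≈ 0.094, which is where the grip's upper face should be when locked. Now I'll lift clear and look.

```bash
python3 -m jog '[[0,[0,0,1],[0,0,0]],[0,[0,0,4],[0,0,0]],[0,[0,0,8],[0,0,0]],[0,[0,0,12],[0,0,0]],[0,[0,0,16],[0,0,0]]]'
python3 -m jog '[[0,[-1,-4.5,0],[0,0,0]],[0,[-2,-9,0],[0,0,0]],[0,[-3,-13.5,0],[0,0,0]],[0,[-4,-18,0],[0,0,0]],[0,[-5,-22.5,0],[0,0,0]]]'
python3 -m jog '[[0,[-1,-4,0],[0,0,0]],[0,[-2,-6,0],[0,0,0]],[0,[-2,-8,0],[0,0,0]],[0,[-2,-8,0],[0,0,0]],[0,[-2,-8,0],[0,0,0]]]'
python3 - <<'E'
from h import *
p,d=read_camera("scene");b=p[:,:,::-1];cv2.imwrite("pics/scene6.png",cv2.resize(b[190:325,250:410],None,fx=4.4,fy=4.4))
p,d=read_camera("top");b=p[:,:,::-1].copy();cv2.imwrite("pics/top6f.png",b);cv2.imwrite("pics/top6.png",cv2.resize(b[185:290,240:380],None,fx=5.5,fy=5.5,interpolation=cv2.INTER_NEAREST))
m=mask(b,(0,150,60),(8,255,255),(280,165,310,230));ys,xs=np.nonzero(m)
c=camera_info("top");R=cv2.Rodrigues(c["rvec"])[0];th=np.radians(6.5);ex=np.array([np.cos(th),np.sin(th)])
Q=[]
for x,y in zip(xs,ys):
    z=d[y,x];w=R.T@(np.array([(x-c["cx"])/c["fx"]*z,(y-c["cy"])/c["fy"]*z,z])-c["tvec"]);Q.append(((w[:2]-[.4965,.0201])@ex,w[2]))
Q=np.array(Q);k=abs(Q[:,1]-np.median(Q[:,1]))<.02;f=np.polyfit(Q[k,0],Q[k,1],1);print("handle slope deg",np.degrees(np.arctan(f[0])),Q[k].mean(0),Q[k,0].min(),Q[k,0].max())
for nm,lo,hi,z in(("yellow",(23,120,100),(35,255,255),.05),("blue",(105,120,60),(130,255,255),.052)):
    mm=mask(b,lo,hi,(240,185,380,290));ys,xs=np.nonzero(mm);P=np.array([ray("top",(x,y),z) for x,y in zip(xs,ys)]);print(nm,cv2.boxPoints(cv2.minAreaRect((P[:,:2]*1000).astype(np.float32))).round(1).tolist())
print(get_state()['eef_pos'],get_state()['contact_force'])
E
```

```text
clock: 9.5
eef_pos: [0.6732, 0.04, 0.2543]
eef_rot: [0.0, -0.057, 0.998, -0.0]
contact_force: [0.5, 0.8, 0.2]
opening: -0.003
clock: 10.0
eef_pos: [0.6228, -0.1867, 0.2529]
eef_rot: [0.0, -0.057, 0.998, -0.0]
contact_force: [0.8, 0.3, -0.3]
opening: 0.002
clock: 10.5
eef_pos: [0.6035, -0.2643, 0.2524]
eef_rot: [0.0, -0.057, 0.998, 0.0]
contact_force: [-0.3, 1.3, -0.2]
opening: 0.002
handle slope deg 8.77979137568999 [0.18198024 0.09341187] 0.1428042735927689 0.22273784907366906
yellow [[456.3999938964844, 118.9000015258789], [458.3999938964844, 99.30000305175781], [515.2000122070312, 105.30000305175781], [513.0999755859375, 124.9000015258789]]
blue [[465.70001220703125, 97.5999984741211], [484.29998779296875, -60.400001525878906], [524.7999877929688, -55.599998474121094], [506.20001220703125, 102.4000015258789]]
[ 0.60390707 -0.26295695  0.25227055] [-0.26986084 -0.0837005   0.13930707]
```

View pics/scene6.png

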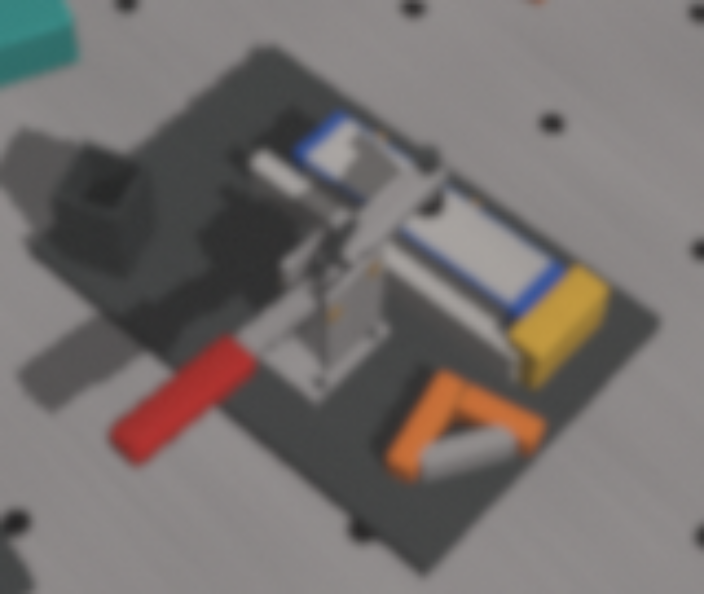

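View pics/top6.png

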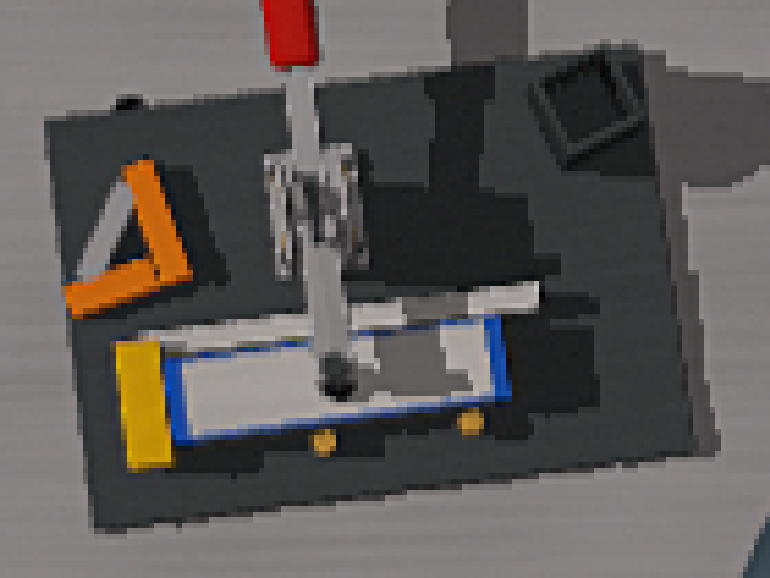

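View pics/top6f.png

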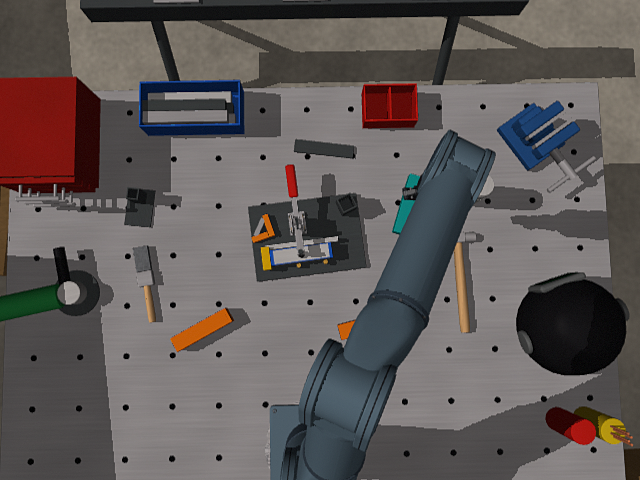

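The handle sits 8.8° above level, which is locked. The pad is on the tube and the blue cap at (172,400) lies against the stop with less than a pixel between them. The bystanders have not moved and the robot is clear, so I'll hand in.

```bash
python3 -c "
from cell import *;print(hand_in())"
```

```text
the job is handed in; nothing more can be done
None
```

I pushed the tube home against the yellow stop with the closed fingertips, then pushed the red handle down through its dead point into lock. I lifted the arm clear and handed the job in at about 10.6 s on the robot clock.

**Tube:** the push force rose from about 5 N to 16 N when the tube met the stop. In the last pictures a gap of about 1.5–2.5 mm remains between blue cap and stop. That is about one pixel, so the cameras alone can't prove full contact; the force rise is the stronger sign.

**Clamp:** in the last depth image the handle stands 8.8° above level, against 8° when locked. It met a firm end stop at about 12 N and stayed down after I lifted away. The black pad is down on the tube.

**Surroundings:** by eye, the stub, the magnet and the other things look unmoved. The arm covered part of the turquoise piece, the spray can and one orange bar in the last top view. The measured force on the tool was back near zero, and none of my checks failed.

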